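# Check the bore of a printed block in a spring slide jig

## Task

In the bore-checking jig, push the black block sideways in its grey nest until it sits fully home against the nest's end wall. Then push the slide with the rubber-faced push plate all the way in to the end of its travel and let it come back, so that it latches on the stop pin with the block under the go-pin; last, press the green knob fully down so that the go-pin enters the bore, and let it rise again. This is all fingertip work: lift or carry nothing, do not pull up the red knob of the stop pin, and leave the two spare blocks and the brush where they are.

Things in the scene. Friction and masses are not known exactly. Their poses are not given: they have to be found in the camera images.
- jig: fixed bore-checking jig, dark base 10 mm thick, about 310 mm long. Origin on the table below the go-pin's axis; x = the slide's inward travel (away from the robot), y to its left, z up. Two brackets on its right overhang it: go-pin arm (x -13 to 13, y -75 to 13, underside 58, top 72 mm up) and stop pin bracket (x -38 to -22, y -66 to -28, top 56 mm up). Its left side is open
- slide (a joint): slide travel in m along the jig's x: 0 = out (start), 0.055 = latched mid position, 0.072 = end stop. A damped return spring pushes it outward, 3 N at 0, 7 N at the end; pushing at 50 mm/s takes about 10 N. Beyond about 0.056 the stop pin has dropped behind the catch: let go there, the slide returns to 0.055 and stays; let go earlier, it returns to 0
- push_face (a point): centre of the black rubber face (46 mm wide, 24 mm high) on the robot's side of the slide's upright push plate, 46 mm above the table; moves with the slide. The plate is 52 mm wide and stands from 29 to 61 mm above the table. Push it along the jig's +x; the space on its -x side is free
- nest_seat (a point): point on the slide's flat top, 29 mm above the table, where the centre of the block's underside lies when home; moves with the slide. Two grey nest walls along the jig's y, 9 mm high, 37.6 mm apart, guide the block; an end wall of that height stands 16 mm to the right (jig's -y); the nest is open to the left (+y). With the slide latched it lies under the go-pin
- work_block: loose black printed block 36 mm (x) by 32 mm (y) by 20 mm high, with a vertical through bore of 11 mm at its centre, 45 g; origin at the centre of its underside, axes near parallel to the jig's. It starts between the nest walls, 9 to 18 mm to the left (jig's +y) of home
- stop_pin (a joint): lift in m of the 7 mm spring stop pin with the red knob (17 mm wide, top 72 mm above the table, at x -30, y -36 mm in the jig's frame). 0 = down; the slide's catch lifts it to 0.008 in passing. Not to be pulled
- go_pin (a joint): depth in m by which the go-pin is pressed: 0 = up, 0.017 = fully down (its tip then 14 mm deep in the bore). The pin is 6 mm thick; its spring takes 2.5 N at the top and 4.5 N fully down, and raises it again when let go. It goes down only if the bore is under it
- go_top (a point): centre of the top of the green knob on the go-pin; the knob is 26 mm in diameter, 10 mm high, its top 104 mm above the table when up; press straight down
- wait_block_1: spare black block 27x36x35 mm standing loose to the left of the jig, origin at the centre of its underside; bystander
- wait_block_2: spare black block 27x36x36 mm standing loose to the left of the jig, origin at the centre of its underside; bystander
- brush: wooden deburring brush 160 mm long (its y axis), 13 mm wide, 19 mm high, lying loose to the right of the jig, origin at the centre of its underside; bystander
Not all that is in view belongs to the job. Leave any brown or pink look-alike of the work_block alone.

How it is judged (in metres and radians):
On the way, in this order (a step that is already met when the one before it is completed fails the run):
1. the block is fully home in its nest, the slide still out (y of work_block in the frame of nest_seat between -0.002 and 0.002 m and value of joint slide below 0.005 m), for 0.1 s.
2. the slide is pushed in to the end of its travel, within 8 mm (value of joint slide above 0.064 m), for 0.1 s.
3. the slide is let go and has come back onto the stop pin (value of joint slide between 0.0525 and 0.0575 m and value of joint stop_pin below 0.002 m), for 0.2 s.
4. the go-pin is pressed fully down into the bore, within 4 mm, with the slide latched (value of joint go_pin above 0.013 m and value of joint slide between 0.0525 and 0.0575 m), for 0.1 s.
At the end, for the whole second after the job is handed in: the slide rests latched on the stop pin at its mid position (0.055 m, within 2.5 mm), the stop pin down, the go-pin up again (within 2 mm), and the block at rest flat in its nest within 3 mm of home (all of step 3 and value of joint go_pin below 0.002 m and distance between work_block and nest_seat below 0.003 m and angle between work_block's own z axis and vertical below 0.05 rad and linear speed of work_block below 0.01 m/s); the robot touches nothing.
It fails at once if the block is lifted out of its nest (z of work_block in the frame of nest_seat above 0.006 m).
It fails at once if the stop pin is pulled up by its knob (value of joint stop_pin above 0.011 m).
It fails at once if a spare block or the brush is moved (distance of any of wait_block_1, wait_block_2, brush from where it was at the start of the episode above 0.01 m).
It also fails if it takes over 54 s, if anything falls off the work surface, if the arm or the gripper's body presses on something with over 40 N, if the wrist force passes 120 N, or if a joint passes its speed limit or range.

## Robot

A 6-joint arm with a two-finger parallel gripper is mounted at the origin on a cart in front of the work surface, level with it; the furniture and walls round the work are solid. World frame = base frame: x ahead of the robot, y to its left, z up, the work surface at z = 0. Lengths are in mm, angles in rad, forces in N, time in s.
With the tool pointing down it reaches from about 275 to 1000 mm from the base axis. Payload 8.4 kg.
Tool frame: the origin (TCP) lies at the very end of the fingers, on their centre line; the grasp point (between the pads) lies 19 mm behind it (grip_depth is the distance from the TCP to the grasp point, in mm); y points along the fingers, z is the direction in which the jaws open and shut, and the axes are right-handed (so a half turn about y gives the same grasp; the last joint's range is limited). The gripper opens to 85 mm and grips with 20 to 120 N. Pads are 22 mm wide; open, the fingers measure 114 mm over their backs; the gripper's body (76 mm by 85 mm) begins 54 mm behind the grasp point. The pads swing forward as they close: fully open they stand 13 mm farther back than shut.
Start: joints at [-0.002, 0.353, 1.633, -0, 1.155, -0.002], TCP at [625.002, -0, 231.281] pointing down, gripper open.
Joint ranges: [-2.63, 2.63], [-0.92, 2.1], [0.06, 2.66], [-1.3, 4.44], [0, 2.69], [-3.02, 3.02]. Speed limits (rad/s): [2.22, 2.22, 2.79, 3.14, 3.14, 3.14].

## Interface

Orientations are given as a unit quaternion [w, x, y, z].
In Python, from station import * gives the robot as it stands.
- The arm moves only by the shell command python3 -m creep 'ROWS' [FORCE]. ROWS is JSON, a list of rows, each a list of 3 entries, a list of its own where there are three numbers: the shift along the world's x, y, z in cm, then the turn, a rotation vector about the world's x, y, z in degrees, then the opening, from 0 (shut) to 1 (fully open). A call has 1 to 10 rows; each row shifts and turns the pose as measured when the row begins; what a row does not reach is not made up. A row lasts 1/12 s, in which the tool goes at most 41.7 mm and 7.16 degrees, less where a joint would pass 70% of its speed; a pose out of reach is approached as far as the arm can. A call is refused whole if a number of a shift passes 4.17 or a number of a turn 7.16, either way. A call with a gripper value outside its range is refused whole. The fingers move at their own pace and stop on an object; FORCE is the grip in N (left out, the last holds). Time passes only in rows, so rows that do not move let the fingers close. It gives the time, the measured TCP pose, the force and the opening at its end, in the units of the state.
- get_obs(): the state, without advancing time (a new reading comes with each control period).
- capture(name): name is "scene" or "side" or "wrist"; returns the picture (384x512x3 uint8, red, green, blue); there is no depth.
- camera_model(name): a dict with "K" (3x3 intrinsics, pixels), "rvec" (rotation vector, rad) and "tvec" (3), from world to camera coordinates, as OpenCV has them. Camera axes: x right, y down, z forward; pixel columns grow to the right and rows downward; lengths in mm; the calibration is good to about 2 mm. A picture is of the moment at which its call begins: read the wrist's pose just before it. camera_model takes no time and is no camera call; for the wrist camera it gives the pose at the moment of the call.
- hand_in(): hands the job in, once; it reports no verdict.
The state is a dict: "time_s": time; "joint_pos": joint angles; "qd": joint speeds; "joint_torque": joint torques, N m; "eef_pos": TCP position; "tcp_rot": TCP orientation; "force": force on the tool from outside, world axes, zero at the start; "ft_torque": the same for the moment, N m; "gripper_width": opening from 0.0 (shut) to 1.0 (fully open).
Only numpy, scipy, OpenCV 4.12 (cv2) and the standard library are available. Lean on these libraries where they do the work, as an engineer would, in place of code of your own. Each camera call takes 0.05 s, during which the arm holds its last target.

## Working session

There is one attempt and no reset: what is moved stays moved. The work goes in short steps, Python scripts to look and compute and a shell command to move; the robot and the scene stay as the last step left them, time stands still between calls to the robot, and variables do not carry over. Pictures are saved under pics/ and viewed, and the job is handed in when it is done.

```bash
mkdir -p pics; ls; python3 - <<'E'
from station import *
import cv2
o=get_obs(); print({k:o[k] for k in ('time_s','eef_pos','tcp_rot','force','gripper_width')})
for n in ("scene","side","wrist"):
    im=capture(n); cv2.imwrite(f"pics/{n}0.png",im[:,:,::-1])
    m=camera_model(n); print(n,m)
E
```

```text
pics
{'time_s': 0.0, 'eef_pos': array([6.24526961e+02, 7.98945491e-03, 2.30570222e+02]), 'tcp_rot': array([-0.4996659 ,  0.50036588, -0.50032346,  0.49964429]), 'force': array([-0.15830847,  0.1221966 , -0.16890111]), 'gripper_width': 1.003913308739}
scene {'K': array([[413.31561433,   0.        , 257.15409811],
       [  0.        , 413.31561433, 185.18735195],
       [  0.        ,   0.        ,   1.        ]]), 'rvec': array([ 2.41550801, -1.11790317,  0.2762855 ]), 'tvec': array([-372.38968892,  413.3042895 ,  749.62566812])}
side {'K': array([[421.1693111 ,   0.        , 260.27261947],
       [  0.        , 421.1693111 , 189.17201606],
       [  0.        ,   0.        ,   1.        ]]), 'rvec': array([ 1.21389579,  2.4807948 , -0.80997126]), 'tvec': array([ 369.37277278, -279.7977435 , 1161.5481147 ])}
wrist {'K': array([[312.2487566,   0.       , 254.8676722],
       [  0.       , 312.2487566, 195.3930953],
       [  0.       ,   0.       ,   1.       ]]), 'rvec': array([-2.82254861e+00, -1.24647151e-03,  2.69299232e-03]), 'tvec': array([-625.11511591,  -40.93592035,  381.55693657])}
```

View pics/scene0.png

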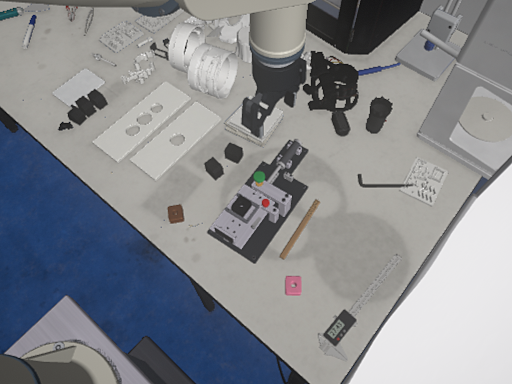

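View pics/side0.png

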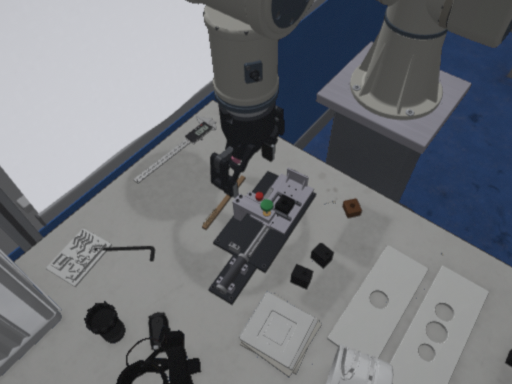

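View pics/wrist0.png

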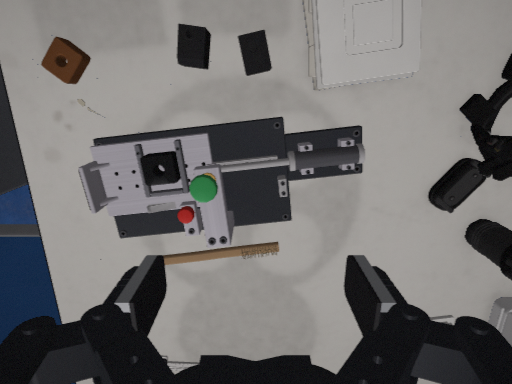

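The wrist view shows the jig from about (95,120) to (365,240). The push plate is at (93,187), the black block with its bore at (160,168), the green knob at (204,188) and the red knob at (186,214). The brush is at (220,253) and the spares at (193,46) and (255,53). The look-alikes are the brown block at (66,61) here and the pink one in the scene view. The block in the grey nest is the only black one with a bore in the jig. I'll confirm it in an enlarged crop.

```bash
cat > h.py <<'E'
from station import *
import cv2, numpy as np
def ray(n,uv,z,m=None):
    m=m or camera_model(n); R=cv2.Rodrigues(np.array(m['rvec']))[0]; t=np.array(m['tvec']).ravel()
    K=np.array(m['K']); c=-R.T@t
    d=R.T@np.linalg.inv(K)@np.array([uv[0],uv[1],1.]); s=(z-c[2])/d[2]; return c+s*d
def proj(n,P,m=None):
    m=m or camera_model(n)
    return cv2.projectPoints(np.array(P,float).reshape(-1,3),np.array(m['rvec']),np.array(m['tvec']),np.array(m['K']),None)[0].reshape(-1,2)
def blob(im,kind):
    h=cv2.cvtColor(im,cv2.COLOR_RGB2HSV)
    if kind=='g': k=cv2.inRange(h,(50,100,50),(85,255,255))
    else: k=cv2.inRange(h,(0,180,80),(6,255,255))|cv2.inRange(h,(174,180,80),(180,255,255))
    n,l,s,c=cv2.connectedComponentsWithStats(k); i=1+np.argmax(s[1:,4]); return c[i],s[i]
E
python3 - <<'E'
from h import *
im=cv2.imread('pics/wrist0.png')
cv2.imwrite('pics/w0crop.png',cv2.resize(im[110:260,75:275],None,fx=4,fy=4,interpolation=cv2.INTER_CUBIC))
for n in('wrist','scene','side'):
    im=cv2.imread(f'pics/{n}0.png')[:,:,::-1].copy()
    for k,z in(('g',104),('r',72)):
        c,s=blob(im,k); print(n,k,c,s,ray(n,c,z))
E
```

```text
wrist g [203.06003431 188.03773585] [189 174  28  28 583] [578.51287618  -1.05141584 104.        ]
wrist r [185.21276596 214.39893617] [178 207  16  15 188] [552.86863804 -39.46119759  72.        ]
scene g [258.86407767 176.16504854] [254 171  11  11 103] [575.37969094  -4.61173676 104.        ]
scene r [265.11538462 202.11538462] [262 199   7   7  26] [549.64829511 -43.51017199  72.        ]
side g [266.43269231 204.85576923] [261 200  12  11 104] [ 5.78767231e+02 -1.44947754e-01  1.04000000e+02]
side r [259.22222222 195.27777778] [257 193   5   5  18] [552.02541803 -39.23414692  72.        ]
```

View pics/w0crop.png

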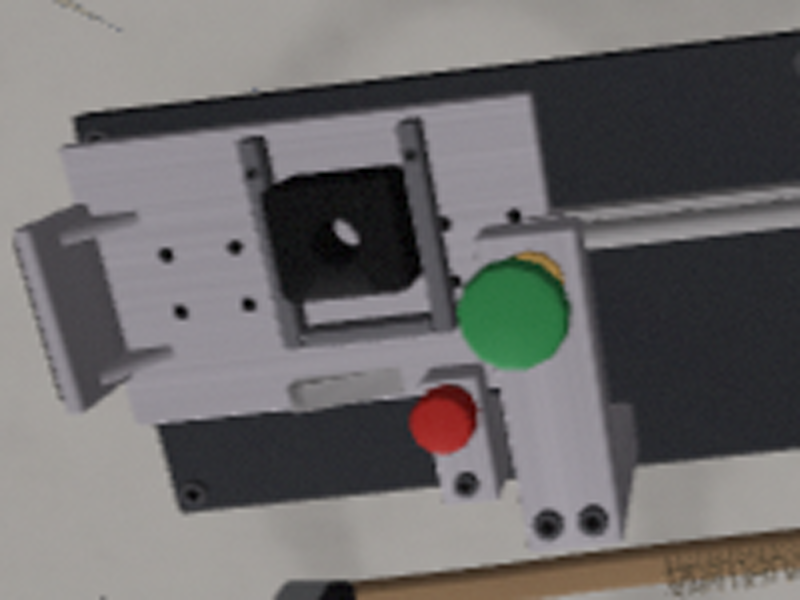

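The crop shows the block with its bore at (345,232), between the dark nest walls. The end wall is at about (375,330), with a gap of several mm below the block. The push plate is at left, (60,310). Next I measure the yaw and the block's pose.

```bash
python3 - <<'E'
from h import *
f=lambda u,v,z: ray('wrist',(75+u/4-.4,110+v/4-.4),z)[:2]
a,b=f(76,118,10),f(798,33,10); print('base left edge',a,b,np.degrees(np.arctan2(*(b-a)[::-1])))
a,b=f(66,147,29),f(530,95,29); print('slide edge',a,b,np.degrees(np.arctan2(*(b-a)[::-1])))
a,b=f(158,425,29-0),f(135,420,29); 
bl=[f(265,185,49),f(405,167,49),f(420,285,49),f(290,303,49)]; print('block top corners',bl,np.mean(bl,0))
print('bore',f(346,232,49))
print('walls: left wall top inner ',f(267,140,38),f(300,340,38),' right wall inner',f(400,122,38),f(434,328,38))
print('endwall top', f(302,345,38),f(432,330,38), 'inner', f(300,330,38),f(432,316,38))
print('push top edge',f(17,232,61),f(70,410,61), f(83,207,61),f(130,380,61))
g=np.array([578.3,-1]);
for yaw in(5.5,6,6.5):
  t=np.radians(yaw);R=np.array([[np.cos(t),-np.sin(t)],[np.sin(t),np.cos(t)]])
  print(yaw,'red pred',g+R@[-30,-36],'seat',g+R@[-55,0],'bore in jig',R.T@(f(346,232,49)-g), 'bl', R.T@(np.mean(bl,0)-g), 'push', R.T@(f(17,232,61)-g),R.T@(f(70,410,61)-g))
E
```

```text
base left edge [438.12374085  29.4700354 ] [646.9186409   53.60127165] 6.592645885486607
slide edge [443.86429933  24.18802147] [572.99377921  38.51518483] 6.3311816835034325
block top corners [array([505.19295421,  17.52557776]), array([542.4274773 ,  22.32616173]), array([543.95117641,  -9.72379778]), array([508.28910823, -14.82805595])] [524.96517904   3.82497144]
bore [525.33516724   4.89338707]
walls: left wall top inner  [503.04274788  27.60827877] [505.96706908 -28.99477448]  right wall inner [539.22073948  32.45616268] [544.18745045 -25.38456674]
endwall top [506.37756118 -30.48617452] [543.58003005 -25.97768318] inner [506.27989013 -26.0223897 ] [543.87793169 -21.84366622]
push top edge [444.57663184   7.62328082] [450.20366074 -41.33484817] [462.57145453  14.1618821 ] [467.62232565 -32.73387541]
5.5 red pred [551.88856114 -39.70963572] seat [523.55320909  -6.27151639] bore in jig [-52.15613706  10.94270933] bl [-52.62682501   9.91467428] push [-132.28122746   21.40039779] [-131.372533   -27.8716645]
6 red pred [552.22736782 -39.93864213] seat [523.60129575  -6.74906548] bore in jig [-52.05865917  11.39743505] bl [-52.53830038  10.37354662] push [-132.08943926   22.55393976] [-131.61075381  -26.72417616]
6.5 red pred [552.56816003 -40.16468322] seat [523.65354794  -7.22617676] bore in jig [-51.95721681  11.85129281] bl [-52.44577476  10.83162897] push [-131.88759195   23.70576415] [-131.83895195  -25.57465267]
```

```bash
python3 -m creep '[[[-1,0.5,0],[0,0,7],0],[[-1,0.5,0],[0,0,7],0],[[-1,0.5,0],[0,0,7],0],[[-1,0.5,0],[0,0,7],0],[[-1,0.5,0],[0,0,7],0],[[-1,0.5,0],[0,0,7],0],[[-1,0.5,-0.5],[0,0,7],0],[[-1,0.5,-0.5],[0,0,7],0],[[-1,0.5,-1],[0,0,7],0],[[-1,0.3,-1],[0,0,7],0]]' 20
python3 - <<'E'
from h import *
from scipy.spatial.transform import Rotation as Ro
q=get_obs()['tcp_rot'];print(Ro.from_quat([*q[1:],q[0]]).as_matrix().round(3))
for p in((193,46),(255,53)): pass
im=capture('wrist');cv2.imwrite('pics/w1.png',im[:,:,::-1])
print(proj('wrist',get_obs()['eef_pos']))
E
```

```text
time_s: 0.98
eef_pos: [521.5, 49.1, 198.9]
tcp_rot: [-0.697, 0.699, -0.113, 0.114]
force: [0.8, 0.3, -0.4]
gripper_width: 0.001
[[ 0.948  0.     0.317]
 [-0.317 -0.002  0.948]
 [ 0.001 -1.    -0.002]]
[[253.48136244 255.62699998]]
```

View pics/w1.png

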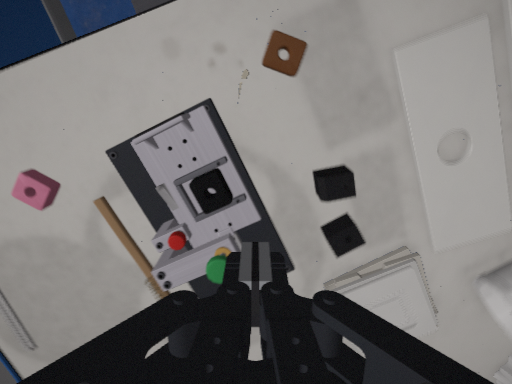

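The fingers are shut, with the tips at (255,245). The jig, block (210,190), red knob (177,241) and spares (333,183) and (343,235) are all clear of the tip. I'll finish the yaw, go down and lean the tool away.

```bash
python3 -m creep '[[[-0.1,0,-1.5],[0,0,7],0],[[-0.1,0,-1.5],[0,0,7],0],[[0,0,-1.5],[0,0,7],0],[[0,0,-1.5],[0,0,3.9],0],[[0,0,-1.5],[0,0,0],0],[[0,0,-1.5],[0,0,0],0],[[0,0,-1],[-7,-0.8,0],0],[[0,0,-1],[-7,-0.8,0],0],[[0,0,0],[0,0,0],0]]'
python3 - <<'E'
from h import *
from scipy.spatial.transform import Rotation as Ro
q=get_obs()['tcp_rot'];print(Ro.from_quat([*q[1:],q[0]]).as_matrix().round(3))
im=capture('wrist');cv2.imwrite('pics/w2.png',im[:,:,::-1])
print(proj('wrist',get_obs()['eef_pos']))
for n in('scene','side'):
    p=proj(n,get_obs()['eef_pos'])[0].astype(int); print(n,p)
    im=capture(n);c=im[p[1]-60:p[1]+60,p[0]-80:p[0]+80,::-1]; cv2.imwrite(f'pics/{n}2.png',cv2.resize(c,None,fx=4,fy=4,interpolation=cv2.INTER_CUBIC))
E
```

```text
time_s: 1.78
eef_pos: [518.9, 46.7, 85.3]
tcp_rot: [-0.617, 0.785, 0.04, -0.03]
force: [-0.2, 0.9, -0.5]
gripper_width: 0.0
[[ 0.995  0.026 -0.098]
 [ 0.101 -0.236  0.967]
 [ 0.002 -0.971 -0.237]]
[[254.40240856 255.14110957]]
scene [223 184]
side [303 202]
```

View pics/w2.png

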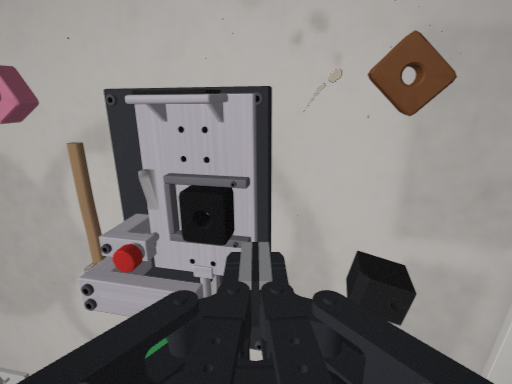

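View pics/scene2.png

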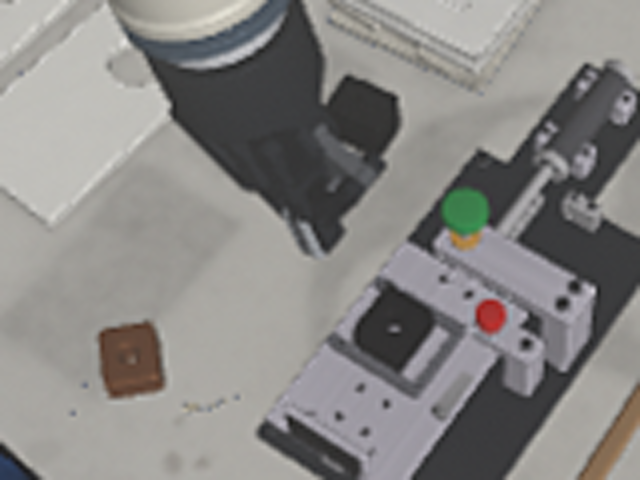

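View pics/side2.png

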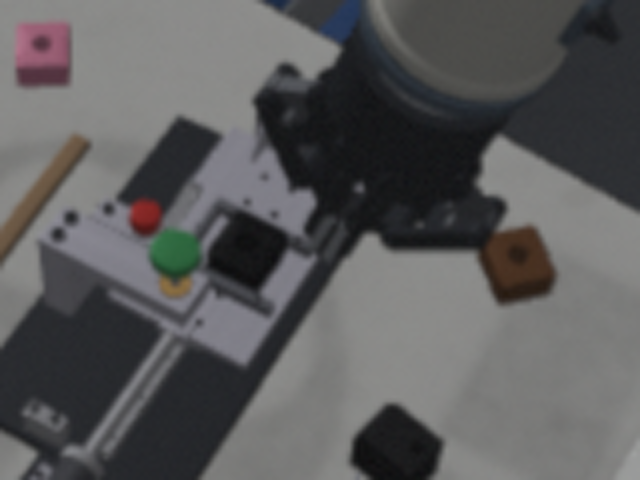

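The wrist view shows the block's bore at about (203,218), the nest walls above and below it at (205,181) and (210,241), and the tip at (255,245). I compute the block's position again and the tip's alignment between the walls.

```bash
python3 - <<'E'
from h import *
t=np.radians(6.5);R=np.array([[np.cos(t),-np.sin(t)],[np.sin(t),np.cos(t)]]);O=np.array([578.3,-1])
J=lambda uv,z:(R.T@(ray('wrist',uv,z)[:2]-O)).round(1)
print('bore',J((203,218),49),'red',J((127,258),72))
print('near wall top inner edge',J((180,186),38),J((248,187),38),'far inner',J((175,235),38),J((250,237),38))
print('slide left edge',J((254,100),29),'right',J((140,110),29),'plate top left/right',J((127,99),61),J((226,101),61))
print('tcp',R.T@(get_obs()['eef_pos'][:2]-O))
E
```

```text
bore [-54.5  10.1] red [-32.3 -34.1]
near wall top inner edge [-72.1 -10. ] [-74.3  38.2] far inner [-34.4 -17.4] [-38.5  39. ]
slide left edge [-128.2   40.6] right [-121.9  -39.5] plate top left/right [-129.7  -26.4] [-128.5   32.9]
tcp [-53.02561606  53.78238639]
```

```bash
python3 -m creep '[[[-0.15,0,-1.3],[0,0,0],0],[[0,0,-1.3],[0,0,0],0],[[0,0,-1.2],[0,0,0],0],[[0,0,-0.9],[0,0,0],0],[[0,0,-0.4],[0,0,0],0],[[0,0,0],[0,0,0],0]]'
```

```text
time_s: 2.43
eef_pos: [521.6, 44.0, 38.3]
tcp_rot: [-0.626, 0.779, 0.04, -0.026]
force: [-0.1, 1.4, -0.0]
gripper_width: 0.001
```

```bash
python3 -m creep '[[[-0.15,0,-0.2],[0,0,0],0],[[-0.15,0,-0.2],[0,0,0],0],[[0,0,-0.1],[0,0,0],0],[[0,0,0],[0,0,0],0]]'
```

```text
time_s: 2.77
eef_pos: [518.9, 43.5, 33.7]
tcp_rot: [-0.626, 0.778, 0.04, -0.026]
force: [0.0, -0.1, 0.6]
gripper_width: -0.004
```

```bash
python3 -m creep '[[[0.05,-0.4,0],[0,0,0],0],[[0.05,-0.4,0],[0,0,0],0],[[0.03,-0.3,0],[0,0,0],0],[[0.03,-0.3,0],[0,0,0],0],[[0.03,-0.3,0],[0,0,0],0],[[0.03,-0.3,0],[0,0,0],0]]'
python3 - <<'E'
from h import *
im=capture('wrist');cv2.imwrite('pics/w3.png',im[:,:,::-1])
E
```

```text
time_s: 3.27
eef_pos: [521.9, 22.4, 34.7]
tcp_rot: [-0.626, 0.778, 0.041, -0.026]
force: [0.4, 1.2, 0.9]
gripper_width: -0.001
```

View pics/w3.png

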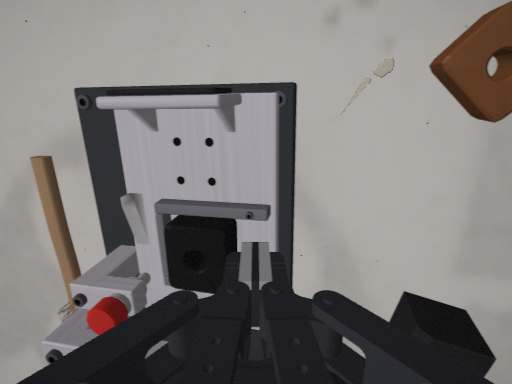

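The tip at about (240,255) has reached the block, whose dark top runs from x 168 to 237. The right nest end wall is at about (163,240), close to it. I go on in small steps and watch the force.

```bash
for i in 1; do :; done; python3 -m creep '[[[0.02,-0.2,0],[0,0,0],0],[[0.02,-0.2,0],[0,0,0],0]]'; python3 -m creep '[[[0.01,-0.1,0],[0,0,0],0],[[0.01,-0.1,0],[0,0,0],0]]'
```

```text
time_s: 3.48
eef_pos: [522.3, 17.5, 34.7]
tcp_rot: [-0.626, 0.778, 0.04, -0.025]
force: [-3.0, 6.2, 3.0]
gripper_width: -0.001
time_s: 3.65
eef_pos: [522.0, 17.1, 34.7]
tcp_rot: [-0.627, 0.777, 0.039, -0.025]
force: [-3.8, 12.3, 5.8]
gripper_width: 0.004
```

```bash
python3 - <<'E'
from h import *
im=capture('wrist');cv2.imwrite('pics/w4.png',cv2.resize(im[170:320,100:300,::-1],None,fx=4,fy=4,interpolation=cv2.INTER_CUBIC))
E
```

```text
(no output)
```

View pics/w4.png

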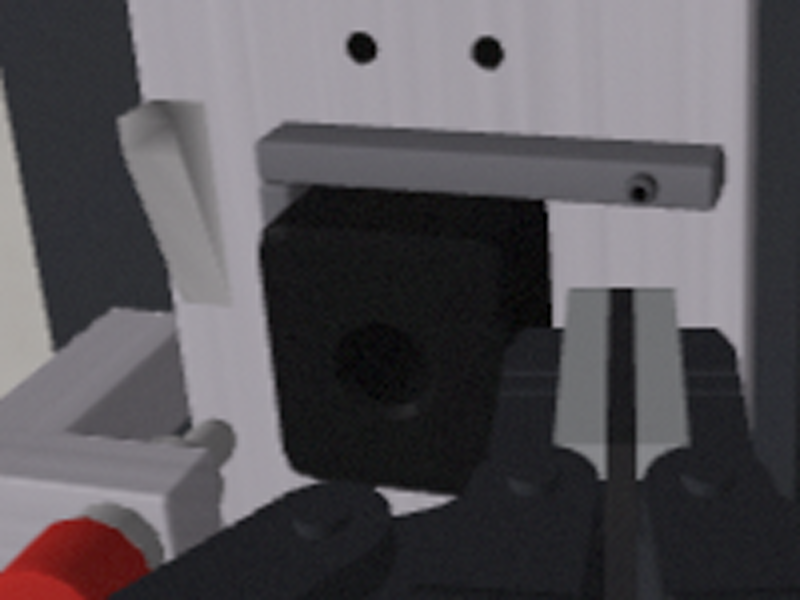

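The block hides the end wall and stopped against 12 N, after a total travel of 26.5 mm, which is what I expected. That puts it home. I back off and look.

```bash
python3 -m creep '[[[-0.03,0.3,0],[0,0,0],0],[[-0.05,0.7,0],[0,0,0],0],[[-0.1,1,0.2],[0,0,0],0],[[-0.2,1.5,0.5],[0,0,0],0],[[0,0.5,2],[3,0,0],0],[[0,0,2.5],[6,0,0],0],[[0,0,2],[5,0,0],0],[[0,0,2],[0,0,0],0]]'
python3 - <<'E'
from h import *
o=get_obs();print(o['eef_pos'])
im=capture('wrist');cv2.imwrite('pics/w5.png',im[:,:,::-1])
im=capture('scene');cv2.imwrite('pics/s5.png',cv2.resize(im[140:260,180:340,::-1],None,fx=4,fy=4,interpolation=cv2.INTER_CUBIC))
E
```

```text
time_s: 4.37
eef_pos: [514.9, 65.4, 126.3]
tcp_rot: [0.721, -0.691, -0.044, 0.025]
force: [0.8, -0.3, 0.3]
gripper_width: -0.001
[514.87827077  65.42912889 126.29698713]
```

View pics/w5.png

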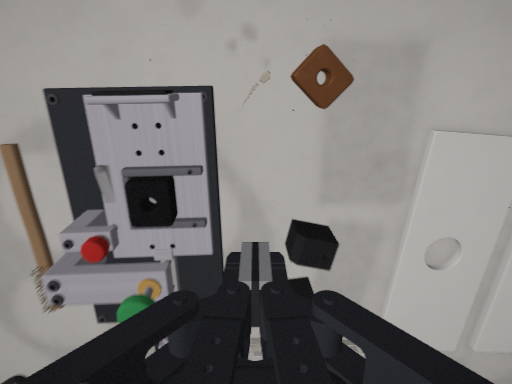

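View pics/s5.png

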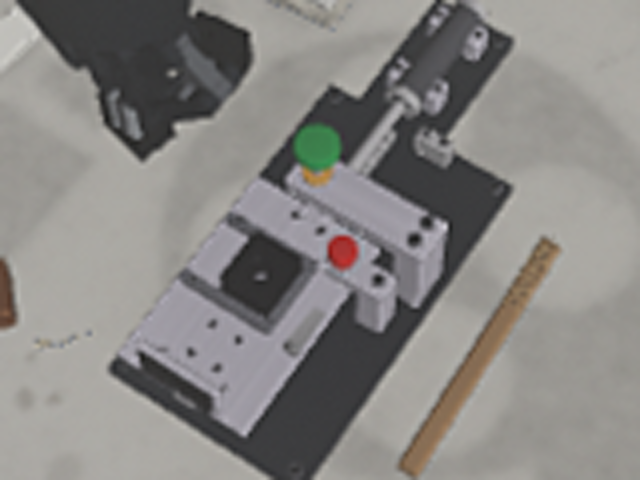

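```bash
python3 - <<'E'
from h import *
from scipy.spatial.transform import Rotation as Ro
t=np.radians(6.5);R=np.array([[np.cos(t),-np.sin(t)],[np.sin(t),np.cos(t)]]);O=np.array([578.3,-1])
J=lambda uv,z:(R.T@(ray('wrist',uv,z)[:2]-O)).round(1)
print('bore',J((152,202),49),'red',J((95,249),72),'plate top robot-side corners', J((87,98),61),J((178,97),61))
q=get_obs()['tcp_rot'];print(Ro.from_quat([*q[1:],q[0]]).as_matrix().round(3))
E
python3 -m creep '[[[-1.7,-1.5,0],[1,0,0],0],[[-1.7,-1.5,0],[0,0,0],0],[[-1.7,-1.5,0],[0,0,0],0],[[-1.7,-1.5,0],[0,0,0],0],[[-1.7,-1.5,0],[0,0,0],0],[[-1.7,-1,0],[0,0,0],0],[[0,0,0],[0,0,0],0]]'
```

```text
bore [-53.7  -0.7] red [-28.5 -37.4] plate top robot-side corners [-129.1  -27.9] [-128.6   28.5]
[[ 0.995  0.03  -0.096]
 [ 0.095  0.04   0.995]
 [ 0.033 -0.999  0.037]]
time_s: 5.05
eef_pos: [410.8, -18.3, 126.9]
tcp_rot: [0.725, -0.687, -0.047, 0.025]
force: [-0.4, -0.5, -0.6]
gripper_width: 0.002
```

```bash
python3 -m creep '[[[0,0,-2],[-3,1.7,0],0],[[0,0,-2],[0,0,0],0],[[0,0,-2],[0,0,0],0],[[0,0,-1.5],[0,0,0],0],[[0,0,-0.5],[0,0,0],0],[[0,0,0],[0,0,0],0]]'
python3 - <<'E'
from h import *
im=capture('wrist');cv2.imwrite('pics/w6.png',im[:,:,::-1])
E
```

```text
time_s: 5.55
eef_pos: [412.9, -15.6, 43.4]
tcp_rot: [-0.705, 0.707, 0.036, -0.036]
force: [-0.7, 0.9, -0.0]
gripper_width: 0.003
```

View pics/w6.png

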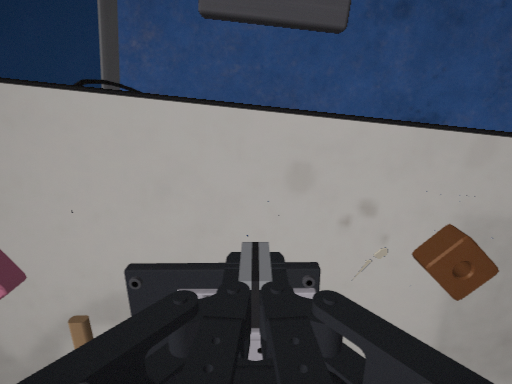

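The tip at (255,245) is behind the jig's near edge, roughly in line with the push plate. I centre it and approach.

```bash
python3 -m creep '[[[0.35,-0.2,-0.2],[0,0,0],0],[[0.4,-0.15,-0.1],[0,0,0],0],[[0.4,0.05,0],[0,0,0],0],[[0.4,0.05,0],[0,0,0],0],[[0.3,0.03,0],[0,0,0],0],[[0.2,0.02,0],[0,0,0],0]]'
```

```text
time_s: 6.1
eef_pos: [435.6, -17.6, 42.8]
tcp_rot: [-0.705, 0.707, 0.036, -0.036]
force: [-4.4, -0.5, -0.7]
gripper_width: 0.002
```

```bash
python3 -m creep '[[[0.3,0.03,0],[0,0,0],0],[[0.3,0.03,0],[0,0,0],0],[[0.3,0.03,0],[0,0,0],0],[[0.3,0.03,0],[0,0,0],0]]'
```

```text
time_s: 6.43
eef_pos: [445.8, -16.4, 42.8]
tcp_rot: [-0.705, 0.707, 0.034, -0.038]
force: [-4.6, -0.1, 3.1]
gripper_width: -0.004
```

The plate was reached at x ≈ 435, and the slide is now about 10 mm in. I keep pushing.

```bash
python3 -m creep '[[[0.45,0.05,0],[0,0,0],0],[[0.5,0.06,0],[0,0,0],0],[[0.5,0.06,0],[0,0,0],0],[[0.5,0.06,0],[0,0,0],0],[[0.5,0.06,0],[0,0,0],0],[[0.5,0.06,0],[0,0,0],0],[[0.5,0.06,0],[0,0,0],0],[[0.5,0.06,0],[0,0,0],0],[[0.5,0.06,0],[0,0,0],0]]'
```

```text
time_s: 7.18
eef_pos: [480.4, -11.9, 41.8]
tcp_rot: [-0.705, 0.707, 0.026, -0.047]
force: [-7.3, -1.9, 5.9]
gripper_width: 0.003
```

```bash
python3 -m creep '[[[0.45,0.05,0],[0,0,0],0],[[0.4,0.05,0],[0,0,0],0],[[0.3,0.03,0],[0,0,0],0]]'
```

```text
time_s: 7.43
eef_pos: [489.9, -10.8, 41.6]
tcp_rot: [-0.705, 0.707, 0.024, -0.05]
force: [-5.8, -0.9, 4.8]
gripper_width: 0.0
```

```bash
python3 -m creep '[[[0.45,0.05,0],[0,0,0],0],[[0.4,0.05,0],[0,0,0],0],[[0.3,0.03,0],[0,0,0],0],[[0.3,0.03,0],[0,0,0],0]]'
```

```text
time_s: 7.77
eef_pos: [501.2, -9.4, 41.5]
tcp_rot: [-0.705, 0.707, 0.021, -0.053]
force: [-7.3, -1.3, 6.6]
gripper_width: -0.001
```

```bash
python3 -m creep '[[[0.3,0.03,0],[0,0,0],0],[[0.3,0.03,0],[0,0,0],0]]'; python3 -m creep '[[[0.2,0.02,0],[0,0,0],0],[[0.2,0.02,0],[0,0,0],0]]'
```

```text
time_s: 7.93
eef_pos: [502.8, -9.1, 41.2]
tcp_rot: [-0.705, 0.707, 0.017, -0.057]
force: [-18.9, -3.6, 14.1]
gripper_width: -0.004
time_s: 8.1
eef_pos: [502.5, -9.0, 40.9]
tcp_rot: [-0.705, 0.707, 0.014, -0.06]
force: [-10.9, -1.4, 7.9]
gripper_width: -0.002
```

The force rose to 19 N at x ≈ 502.8, so the slide is at its end stop. I let it come back.

```bash
python3 -m creep '[[[-0.4,-0.05,0],[0,0,0],0],[[-0.4,-0.05,0],[0,0,0],0],[[-0.5,-0.06,0],[0,0,0],0],[[-0.5,-0.06,0],[0,0,0],0],[[-1,-0.1,0],[0,0,0],0],[[-1.5,-0.15,0],[0,0,0],0],[[-1,-0.1,0.5],[0,0,0],0],[[0,0,1.5],[0,0,0],0],[[0,0,2.5],[0,0,0],0],[[0,0,3],[0,0,0],0]]'
python3 - <<'E'
from h import *
for n in('scene','side'):
    p=proj(n,[570,0,50])[0].astype(int)
    im=capture(n);c=im[p[1]-60:p[1]+60,p[0]-80:p[0]+80,::-1]; cv2.imwrite(f'pics/{n}7.png',cv2.resize(c,None,fx=4,fy=4,interpolation=cv2.INTER_CUBIC))
E
```

```text
time_s: 8.93
eef_pos: [444.7, -15.0, 114.9]
tcp_rot: [-0.705, 0.707, 0.014, -0.06]
force: [-1.1, -0.5, -0.0]
gripper_width: -0.002
```

View pics/scene7.png

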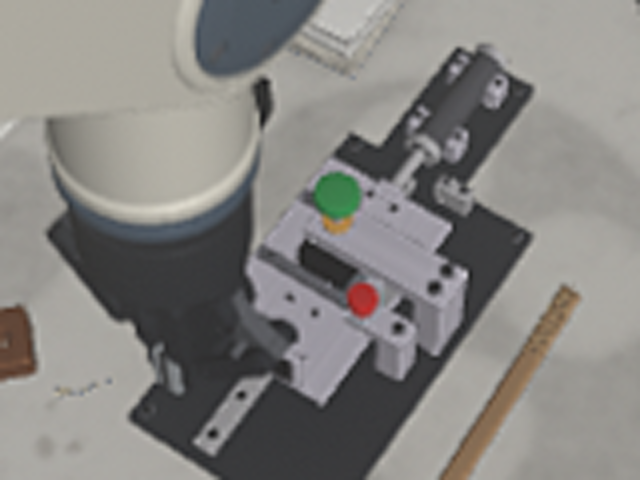

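View pics/side7.png

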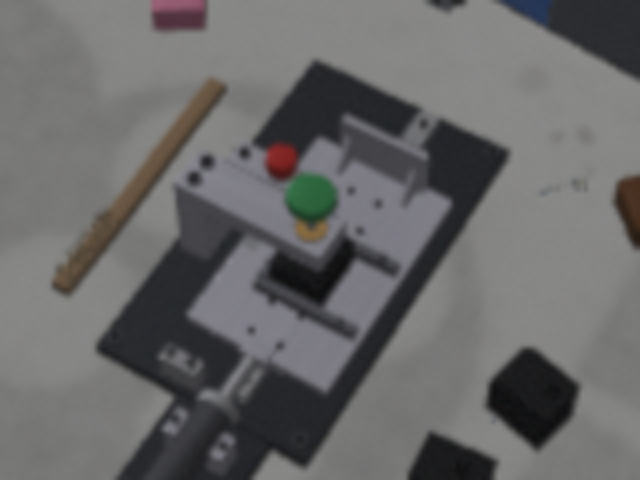

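The slide stayed in. The block lies between the nest walls under the pin arm, (315,262) in the side view and (325,262) in the scene view. The spares and brush have not moved. Next I go above the green knob.

```bash
python3 -m creep '[[[0,0,1.5],[0,0,0],0],[[0,0,1.5],[0,0,0],0],[[1.5,0.2,0.5],[0,0,0],0],[[2,0.2,0],[0,0,0],0],[[2,0.2,0],[0,0,0],0],[[2,0.2,0],[0,0,0],0],[[2,0.2,0],[0,0,0],0],[[2,0.2,0],[0,0,0],0],[[1.5,0.2,0],[0,0,0],0],[[0,0,0],[0,0,0],0]]'
```

```text
time_s: 9.87
eef_pos: [585.0, -1.0, 156.8]
tcp_rot: [-0.705, 0.707, 0.023, -0.05]
force: [-0.6, 0.5, -0.0]
gripper_width: 0.002
```

```bash
python3 -m creep '[[[-0.4,0,-1.5],[0,0,0],0],[[-0.3,0,-1.5],[0,0,0],0],[[0,0,-1],[0,0,0],0],[[0,0,0],[0,0,0],0]]'
python3 - <<'E'
from h import *
o=get_obs();print(o['eef_pos'])
for n in('scene','side'):
    p=proj(n,[578,0,104])[0].astype(int);print(p,proj(n,o['eef_pos']))
    im=capture(n)
    try: c,s=blob(im,'g');print(n,c,s,ray(n,c,104))
    except Exception as e: print(e)
    c=im[p[1]-60:p[1]+60,p[0]-80:p[0]+80,::-1]; cv2.imwrite(f'pics/{n}8.png',cv2.resize(c,None,fx=4,fy=4,interpolation=cv2.INTER_CUBIC))
E
```

```text
time_s: 10.2
eef_pos: [577.5, -1.1, 114.9]
tcp_rot: [-0.705, 0.707, 0.024, -0.049]
force: [-0.6, 0.1, 1.5]
gripper_width: -0.003
[577.45989224  -1.14468333 114.91407476]
[258 174] [[258.20255081 171.92036927]]
scene [259.04477612 177.8358209 ] [253 174  12   8  67] [572.5368478   -7.52582605 104.        ]
[266 204] [[266.45155257 200.96042732]]
side [266.22580645 206.62903226] [261 203  12   8  62] [582.26254176   2.03796751 104.        ]
```

View pics/scene8.png

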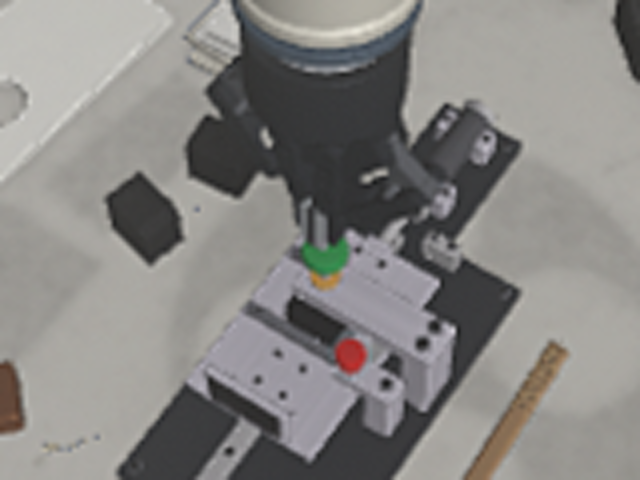

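View pics/side8.png

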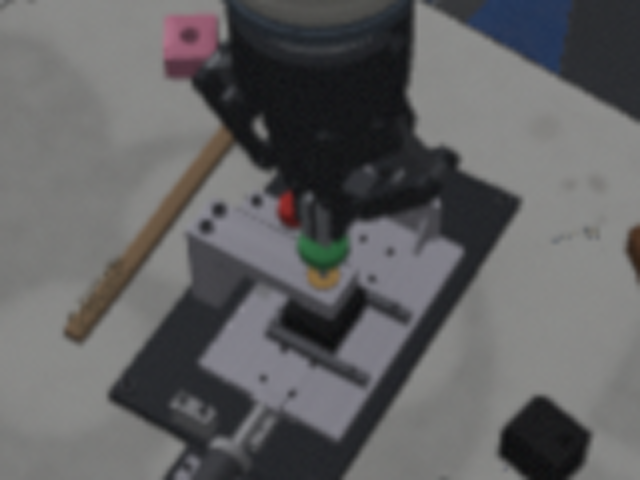

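The tip is centred over the green knob in both views: (320,245) in the scene crop and (320,235) in the side crop. I press down gently.

```bash
python3 -m creep '[[[0,0,-0.5],[0,0,0],0],[[0,0,-0.4],[0,0,0],0],[[0,0,-0.4],[0,0,0],0],[[0,0,-0.4],[0,0,0],0]]'
```

```text
time_s: 10.63
eef_pos: [580.3, -1.3, 101.4]
tcp_rot: [-0.705, 0.708, 0.026, -0.047]
force: [-2.0, -0.1, 2.6]
gripper_width: -0.004
```

```bash
python3 -m creep '[[[0,0,-0.3],[0,0,0],0],[[0,0,-0.3],[0,0,0],0]]'; python3 -m creep '[[[0,0,-0.3],[0,0,0],0],[[0,0,-0.2],[0,0,0],0]]'
```

```text
time_s: 10.8
eef_pos: [580.3, -1.3, 95.1]
tcp_rot: [-0.705, 0.708, 0.026, -0.046]
force: [-1.8, 0.1, 3.8]
gripper_width: 0.001
time_s: 10.97
eef_pos: [580.3, -1.3, 89.7]
tcp_rot: [-0.705, 0.708, 0.026, -0.047]
force: [-1.2, -0.2, 4.4]
gripper_width: -0.0
```

The force is about 4.4 N, spring only, at roughly 14 mm depth, so the pin is in the bore. I press to the stop.

```bash
python3 -m creep '[[[0,0,-0.2],[0,0,0],0],[[0,0,-0.15],[0,0,0],0],[[0,0,-0.1],[0,0,0],0]]'; python3 -m creep '[[[0,0,0],[0,0,0],0],[[0,0,0],[0,0,0],0]]'
```

```text
time_s: 11.22
eef_pos: [580.4, -1.3, 86.9]
tcp_rot: [-0.705, 0.708, 0.026, -0.047]
force: [-6.9, -0.2, 21.4]
gripper_width: 0.003
time_s: 11.38
eef_pos: [580.3, -1.3, 87.8]
tcp_rot: [-0.705, 0.708, 0.026, -0.047]
force: [-1.2, -0.2, 3.9]
gripper_width: 0.002
```

The knob hit its stop at z ≈ 87 (21 N), full depth. I release it and move clear.

```bash
python3 -m creep '[[[0,0,0.4],[0,0,0],0],[[0,0,0.5],[0,0,0],0],[[0,0,0.6],[0,0,0],0],[[0,0,0.8],[0,0,0],0],[[0,0,1.5],[0,0,0],0],[[0,0,2],[0,0,0],0],[[0,0,2.5],[0,0,0],0],[[0,0,2.5],[0,0,0],0]]'
python3 -m creep '[[[-1,2,1],[0,0,0],0],[[-1,2,1],[0,0,0],0],[[-1,2,0],[0,0,0],0],[[-1,2,0],[0,0,0],0],[[-1,2,0],[0,0,0],0],[[-1,2,0],[0,0,0],0],[[0,0,0],[0,0,0],0],[[0,0,0],[0,0,0],0]]'
python3 - <<'E'
from h import *
for n,z in(('wrist',104),('scene',104),('side',104)):
    im=capture(n); cv2.imwrite(f'pics/{n}9f.png',im[:,:,::-1])
    for k,z in(('g',104),('r',72)):
        try:
            c,s=blob(im,k); print(n,k,c,ray(n,c,z))
        except Exception as e: print(n,k,e)
    if n!='wrist':
        p=proj(n,[570,0,50])[0].astype(int)
        c=im[p[1]-60:p[1]+60,p[0]-80:p[0]+80,::-1]; cv2.imwrite(f'pics/{n}9.png',cv2.resize(c,None,fx=4,fy=4,interpolation=cv2.INTER_CUBIC))
print(get_obs()['eef_pos'],get_obs()['force'])
E
```

```text
time_s: 12.05
eef_pos: [577.2, -1.3, 196.8]
tcp_rot: [-0.705, 0.707, 0.023, -0.049]
force: [-0.2, -0.1, -0.8]
gripper_width: -0.0
time_s: 12.72
eef_pos: [518.9, 122.8, 230.2]
tcp_rot: [-0.705, 0.707, 0.029, -0.043]
force: [0.6, -0.7, 0.1]
gripper_width: 0.004
wrist g [118.25520833 233.10416667] [575.67370391  -0.8585009  104.        ]
wrist r [ 91.984375   194.00520833] [550.6381155  -39.89312597  72.        ]
scene g [258.86458333 176.39583333] [574.95319412  -4.97585167 104.        ]
scene r [266.35714286 202.5       ] [550.64220635 -46.09580496  72.        ]
side g [266.27722772 204.92079208] [ 5.79070094e+02 -2.90406652e-01  1.04000000e+02]
side r [259.1 195.7] [553.0118882  -38.77937689  72.        ]
[519.48798981 121.73486924 229.85593657] [-0.67477181  0.21637515  0.16816597]
```

View pics/wrist9f.png

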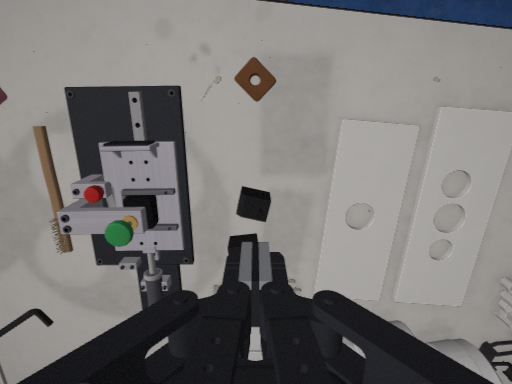

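View pics/scene9.png

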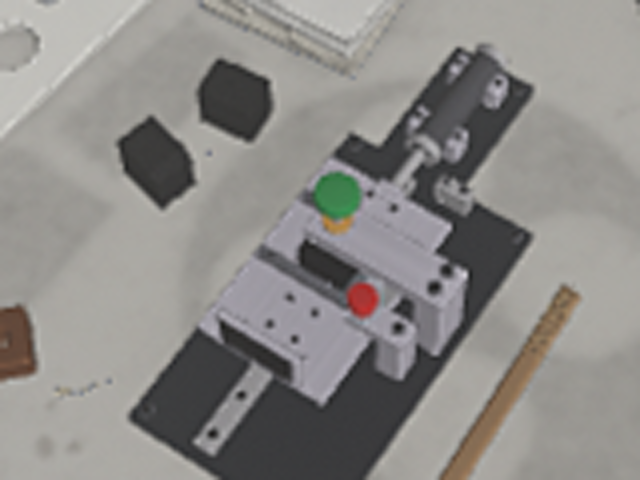

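View pics/side9.png

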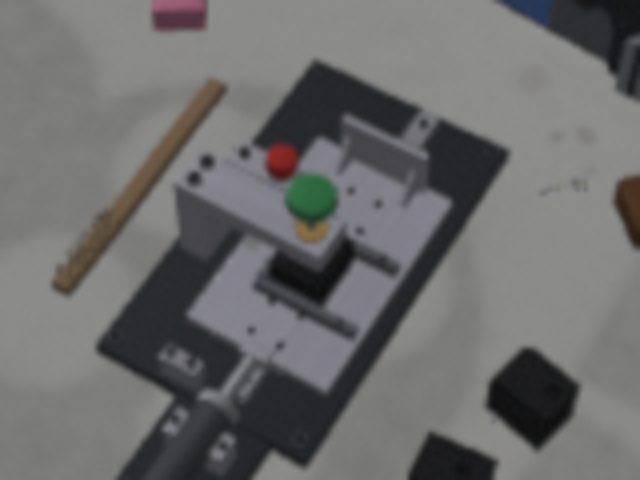

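The green knob is back up: (266.3,204.9) in the side view against (266.4,204.9) at the start. The slide is in, and the spares and brush are unmoved. I check the slide travel from the plate edge, then hand in.

```bash
python3 - <<'E'
from h import *
t=np.radians(6.5);R=np.array([[np.cos(t),-np.sin(t)],[np.sin(t),np.cos(t)]]);O=np.array([578.3,-1])
for uv in((104,144),(158,146)): print((R.T@(ray('wrist',uv,61)[:2]-O)).round(1))
# start reference, side view: red blob compare
a=cv2.imread('pics/side0.png')[:,:,::-1].copy();b=cv2.imread('pics/side9f.png')[:,:,::-1].copy()
for i in(a,b): print(blob(i,'r'))
hand_in()
E
```

```text
[-80.7 -21.6]
[-77.9  32.2]
(array([259.22222222, 195.27777778]), array([257, 193,   5,   5,  18], dtype=int32))
(array([259.1, 195.7]), array([257, 193,   5,   6,  20], dtype=int32))
the job is handed in; nothing more can be done
```

I completed all the steps and handed the job in at about 13 s. No verdict was reported, so whether it passed is not confirmed.

- **Block:** I pushed it in its nest until it stopped at about 12 N. Its bore then measured about 0.7 mm from home.
- **Slide:** I pushed it until the force rose to 19 N at about 69 mm of tip travel, then let it return onto the stop pin.
- **Go-pin:** I pressed the green knob about 17 mm down to its stop. Only spring force (about 4 N) was felt until 21 N at the stop. I then released it and moved the arm clear.

**Last checks:**
- The plate edge puts the slide about 50–53 mm in. That is a few mm under the nominal 55 mm, which I put down to hand-picked pixels and the 2 mm calibration. The slide was held in the same place in the pictures before and after the press.
- The green knob was back at its starting height.
- In the side view the red knob was within 0.5 px of its start. In the scene view its small blob shifted about 1.2 px sideways, which I took as measurement noise.
- By eye, the spare blocks and brush had not moved. I did not measure their positions.

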